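# Open the interlocked valve bank in the dairy cold store

### The arm

A 6-joint arm with a two-finger parallel gripper is mounted at the origin on the work surface. World frame = base frame: x ahead of the robot, y to its left, z up, the work surface at z = 0. Lengths are in m, angles in degrees, forces in N, time in s.
With the tool pointing down it reaches from about 0.4 to 0.825 m from the base axis. Payload 7 kg.
Tool frame: the origin (TCP) lies midway between the tips of the shut fingers; the grasp point (between the pads) lies ctrl.tcp_to_grasp behind it (ctrl.tcp_to_grasp is the distance from the TCP to the grasp point, in m); z points along the fingers, y is the line along which they close (so a half turn about z gives the same grasp; the last joint's range is limited). The gripper opens to 88 mm and grips with 3 to 60 N. Pads are 19 mm wide; open, the fingers measure 130 mm over their backs; the gripper's body (78 mm by 193 mm) begins 47 mm behind the grasp point.
Start: joints at [-49.039, 20.546, 0.682, 0, -70.136, -16.507], TCP at [0.279, -0.614, 0.227] pointing down, gripper open.
Joint ranges: [-176.03, 176.03], [-82.01, 121.73], [-58.28, 71.71], [-173.87, 95.51], [-174.79, -0.11], [-173.66, 173.66]. Speed limits (degrees/s): [136.94, 136.94, 172.46, 180, 180, 180].

### API

Orientations are given as [roll, pitch, yaw] about the fixed x, y, z axes, in that order (R = Rz(yaw) Ry(pitch) Rx(roll)).
In Python, from plant import ctrl, imaging, close_job gives the robot as it stands.
- The arm moves only by the shell command python3 -m crank 'ROWS'. ROWS is JSON, a list of rows, each a list of 3 entries, a list of its own where there are three numbers: the shift along the world's x, y, z in m, then the turn, a rotation vector about the world's x, y, z in degrees, then the opening, from -1 (shut) to 1 (fully open), so that 0 is half open. A call has 1 to 12 rows; each row shifts and turns the commanded pose from where the row before left it; what a row does not reach is not made up. A row lasts 1/10 s, in which the tool goes at most 50 mm and 8.59 degrees, less where a joint would pass 70% of its speed; a pose out of reach is approached as far as the arm can. A call is refused whole if a number of a shift passes 0.05 or a number of a turn 8.59, either way. A call with a gripper value outside its range is refused whole. The fingers move at their own pace and stop on an object; the grip force is fixed at half the most. Time passes only in rows, so rows that do not move let the fingers close. It gives the time, the measured TCP pose, the force, the opening and the grip force at its end, in the units of the state.
- ctrl.get_obs(): the state, without advancing time (a new reading comes with each control period).
- imaging.snapshot(name): name is "side" or "top"; returns (picture, depth): 384x512x3 uint8, blue, green, red; 384x512 float32, m along the optical axis (not along the pixel's ray), 0 where there is no reading.
- imaging.camera_model(name): a dict with "mtx" (3x3 intrinsics, pixels), "R" (3x3) and "t" (3): a world point X has camera coordinates R X + t. Camera axes: x right, y down, z forward; pixel columns grow to the right and rows downward; lengths in m; the calibration is good to about 2 mm. A picture is of the moment at which its call begins. camera_model takes no time and is no camera call.
- close_job(): hands the job in; it is judged then, once.
The state is a dict: "clock": time; "joint_pos": joint angles; "qvel": joint speeds; "tau": joint torques, N m; "tool_pos": TCP position; "orientation": TCP orientation; "force": force on the tool from outside, world axes, zero at the start; "moment": the same for the moment, N m; "opening": finger opening in m; "gripper_force": force on a finger pad.
Only numpy, scipy, OpenCV 4.12 (cv2) and the standard library are available. Lean on these libraries where they do the work, as an engineer would, in place of code of your own. Each camera call takes 0.05 s, during which the arm holds its last target. There are 200 camera calls.

### The job

Swing all three blue-gripped levers of the valve bank fully across, from the robot's right to the robot's left, until each is at its end stop. They are interlocked: at first only one of them will move, and each one thrown fully frees another, in an order that differs every time, so feel gently for the one that is free and never force a blocked lever. Leave the jug, the tub, the cheese and the small pot where they stand, and let go of the levers at the end.

Things in the scene. Friction and masses are not known exactly. Their poses are not given: they have to be found in the camera images.
- bank: Fixed metal interlock box, 140 mm deep (x), 540 wide (y), top 80 mm above the table, a steel pipe (lower) behind it. Origin: on the table under the middle lever's pivot; own x away from the robot, y along the box to the robot's left, z up. Box from 50 mm in front of the pivots to 90 mm behind. Three long levers with blue grips lie level above it, pivots 200 mm apart along own y, swinging horizontally.
- lever_left (a joint): Robot's-left (+y) lever, rad, ends 0 and 1.0. At angle a it points from its pivot along (-cos(0.5-a), -sin(0.5-a)) in bank x, y: 0 = to the robot and 0.5 rad to its right; grows as the grip goes to the robot's left. Starts 0 to 0.1. Free: about 3 to 5 N at the grip, stays where left. Blocked: hard stop at about 0.2 (at most 0.25). Passing 0.85 frees the next; freed stays free. Order hidden and random.
- lever_left_grip (a point): Centre of the blue plastic grip of that lever, 105 mm from its pivot, 110 mm above the table; grip 85 mm long (along the lever), 22 wide, 30 tall (95 to 125 mm above the table), its end 148 mm from the pivot. In front of the box only the table lies below it.
- lever_left_pivot (a point): Point on the upright pivot axis of that lever, level with the lever's centre (110 mm above the table); boss 48 mm in diameter, top 124 mm above the table. Its axes are the bank's.
- lever_mid (a joint): Middle lever, rad, ends 0 and 1.0. At angle a it points from its pivot along (-cos(0.5-a), -sin(0.5-a)) in bank x, y: 0 = to the robot and 0.5 rad to its right; grows as the grip goes to the robot's left. Starts 0 to 0.1. Free: about 3 to 5 N at the grip, stays where left. Blocked: hard stop at about 0.2 (at most 0.25). Passing 0.85 frees the next; freed stays free. Order hidden and random.
- lever_mid_grip (a point): Centre of the blue plastic grip of that lever, 105 mm from its pivot, 110 mm above the table; grip 85 mm long (along the lever), 22 wide, 30 tall (95 to 125 mm above the table), its end 148 mm from the pivot. In front of the box only the table lies below it.
- lever_mid_pivot (a point): Point on the upright pivot axis of that lever, level with the lever's centre (110 mm above the table); boss 48 mm in diameter, top 124 mm above the table. Its axes are the bank's.
- lever_right (a joint): Robot's-right (-y) lever, rad, ends 0 and 1.0. At angle a it points from its pivot along (-cos(0.5-a), -sin(0.5-a)) in bank x, y: 0 = to the robot and 0.5 rad to its right; grows as the grip goes to the robot's left. Starts 0 to 0.1. Free: about 3 to 5 N at the grip, stays where left. Blocked: hard stop at about 0.2 (at most 0.25). Passing 0.85 frees the next; freed stays free. Order hidden and random.
- lever_right_grip (a point): Centre of the blue plastic grip of that lever, 105 mm from its pivot, 110 mm above the table; grip 85 mm long (along the lever), 22 wide, 30 tall (95 to 125 mm above the table), its end 148 mm from the pivot. In front of the box only the table lies below it.
- lever_right_pivot (a point): Point on the upright pivot axis of that lever, level with the lever's centre (110 mm above the table); boss 48 mm in diameter, top 124 mm above the table. Its axes are the bank's.
- jug_center (a point): Bystander: centre of a standing cream-coloured jug with blue cap, 90 mm diameter, 150 mm tall, loose, to one side of the bank.
- tub_center (a point): Bystander: centre of a standing round cream-coloured tub, 110 mm diameter, 105 mm tall, loose, to the other side of the bank (jug and tub may change places).
- cheese_center (a point): Bystander: centre of a pale yellow block of cheese, 80 x 170 x 60 mm (tall), lying loose between the robot and the bank, to one side.
- pot_center (a point): Bystander: centre of a small white pot, 84 mm diameter, 60 mm tall, standing loose between the robot and the bank, on the other side from the cheese (they may change places).
Mind the look-alikes: they are no part of the job. There is more than one size of the part that bears cheese_center; the job needs the middle-sized. Several things look just like the part that bears pot_center: the one meant starts farthest to the robot's right.

How it is judged:
By the outcome, as a careful person would: the job done as asked, in the order asked, and still so for the second after the job is handed in, with the robot touching nothing.
It also fails if it takes over 64 s, if anything falls off the work surface, if the arm or the gripper's body presses on something with over 40 N, if the wrist force passes 120 N, or if a joint passes its speed limit or range.

## Working session

There is one attempt and no reset: what is moved stays moved. The work goes in short steps, Python scripts to look and compute and a shell command to move; the robot and the scene stay as the last step left them, time stands still between calls to the robot, and variables do not carry over. Pictures are saved under pics/ and viewed, at most 10 in all, crops included, and the job is handed in when it is done.

```bash
ls; mkdir -p pics; python3 - <<'E'
from plant import ctrl, imaging
import cv2,numpy as np
for n in("top","side"):
    p,d=imaging.snapshot(n); cv2.imwrite(f"pics/{n}0.png",p); np.savez(f"{n}0.npz",p=p,d=d)
    m=imaging.camera_model(n); print(n,m)
o=ctrl.get_obs(); print(o, ctrl.tcp_to_grasp)
E
```

```text
pics
top {'mtx': array([[497.79264175,   0.        , 254.91825155],
       [  0.        , 497.79264175, 186.9194827 ],
       [  0.        ,   0.        ,   1.        ]]), 'R': array([[-0.01356614, -0.9999014 , -0.00362497],
       [-0.98219698,  0.01400507, -0.18733113],
       [ 0.18736342,  0.00101907, -0.98229013]]), 't': array([0.00981618, 0.46752966, 1.61801568])}
side {'mtx': array([[420.52601077,   0.        , 258.07697356],
       [  0.        , 420.52601077, 186.01948429],
       [  0.        ,   0.        ,   1.        ]]), 'R': array([[-0.91057523, -0.41304588,  0.01567974],
       [-0.33344247,  0.71161106, -0.61840587],
       [ 0.24427212, -0.56833336, -0.78570244]]), 't': array([0.40120382, 0.21023914, 1.3016096 ])}
{'clock': 0.1, 'joint_pos': array([-4.90403978e+01,  2.05872712e+01,  6.38969083e-01, -1.76624333e-02,
       -7.01347253e+01, -1.65064819e+01]), 'qvel': array([-0.09248687, -0.06852508,  0.16044944,  0.04396324,  0.08300194,
       -0.03632174]), 'tau': array([-8.96872316e-04, -5.84164560e+01,  2.93754548e+01,  7.01555416e+00,
        1.01893200e-02, -3.00874956e-05]), 'tool_pos': array([ 0.27920876, -0.61407261,  0.22571687]), 'orientation': array([ 1.79915676e+02, -7.67184792e-03, -1.55552888e+02]), 'force': array([ 0.12723118, -0.37384338,  0.20032426]), 'moment': array([ 0.02280018, -0.03491512, -0.03231002]), 'gripper_force': 0.0, 'opening': 0.0877675668575991} 0.0188
```

View pics/top0.png

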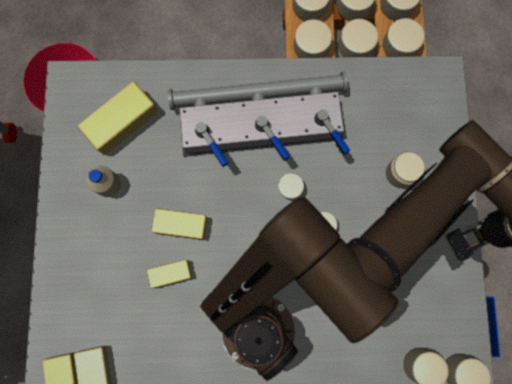

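View pics/side0.png

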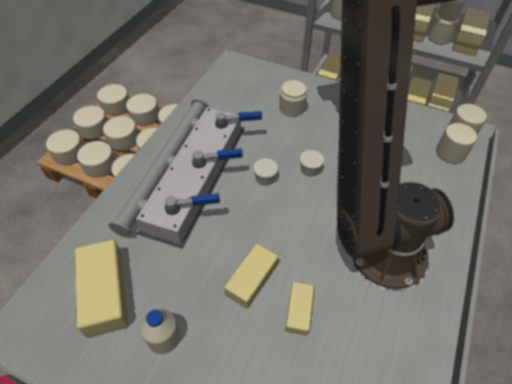

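The top view shows the lever pivots at about (203,129), (262,123) and (322,117), with blue grips down-right of each. There are two pots, at (291,186) and (330,222), and three cheeses, at (117,117), (180,223) and (169,273). The jug is at (100,180) and the tub at (407,168). The pot meant is the robot's-right one at (330,222), and the cheese meant is the middle-sized one at (180,223). I only need to stay clear of all of them.

```bash
cat > h.py <<'E'
import cv2,numpy as np
from plant import ctrl, imaging
def ray(n,u,v,z):
    m=imaging.camera_model(n); R,t=m["R"],m["t"]; c=-R.T@t
    d=R.T@np.linalg.inv(m["mtx"])@np.array([u,v,1.]); return c+d*(z-c[2])/d[2]
def blues(n,p,z=.125):
    h=cv2.cvtColor(p,cv2.COLOR_BGR2HSV); m=cv2.inRange(h,(105,150,60),(130,255,255))
    cs,_=cv2.findContours(m,cv2.RETR_EXTERNAL,cv2.CHAIN_APPROX_NONE); out=[]
    for c in cs:
        if cv2.contourArea(c)<60: continue
        P=np.array([ray(n,u,v,z)[:2] for u,v in c[:,0]],np.float32)
        (cx,cy),s,a=cv2.minAreaRect(P); b=cv2.boxPoints(((cx,cy),s,a))
        e=max((b[1]-b[0],b[2]-b[1]),key=np.linalg.norm); e=e if e[0]<0 else -e
        out.append((round(cx,3),round(cy,3),np.round(s,3),round(float(np.arctan2(-e[1],-e[0])),3),c[:,0].mean(0).round()))
    return out
E
python3 - <<'E'
from h import *
for n in("top","side"):
    p=np.load(n+"0.npz")["p"]
    for b in blues(n,p): print(n,b)
for uv in((203,129),(262,123),(322,117)): print("piv top",ray("top",*uv,.124).round(3))
for uv in((172,205),(198,157),(221,119)): print("piv side",ray("side",*uv,.124).round(3))
for uv in((291,186),(332,222)): print("pot",ray("top",*uv,.06).round(3))
for uv in((265,163),(312,156)): print("pot side",ray("side",*uv,.06).round(3))
p=np.load("top0.npz")["p"][80:260,140:440]; cv2.imwrite("pics/crop.png",cv2.resize(p,None,fx=2.6,fy=2.6,interpolation=2))
E
```

```text
top (0.016, -0.707, array([0.022, 0.172]), -0.013, array([495., 327.]))
top (0.497, 0.514, array([0.038, 0.033]), 0.792, array([ 95., 175.]))
top (0.563, 0.12, array([0.084, 0.023]), 0.595, array([218., 154.]))
top (0.581, -0.078, array([0.084, 0.025]), 0.554, array([280., 147.]))
top (0.598, -0.273, array([0.082, 0.025]), 0.514, array([340., 142.]))
side (0.497, 0.503, array([0.034, 0.036]), -0.29, array([154., 318.]))
side (0.559, 0.129, array([0.074, 0.034]), 0.617, array([205., 199.]))
side (0.577, -0.068, array([0.074, 0.037]), 0.645, array([229., 153.]))
side (0.594, -0.262, array([0.075, 0.033]), 0.546, array([250., 116.]))
piv top [0.646 0.169 0.124]
piv top [ 0.664 -0.023  0.124]
piv top [ 0.681 -0.219  0.124]
piv side [0.638 0.191 0.124]
piv side [ 0.663 -0.01   0.124]
piv side [ 0.678 -0.202  0.124]
pot [ 0.466 -0.116  0.06 ]
pot [ 0.345 -0.246  0.06 ]
pot side [ 0.475 -0.132  0.06 ]
pot side [ 0.34  -0.231  0.06 ]
```

View pics/crop.png

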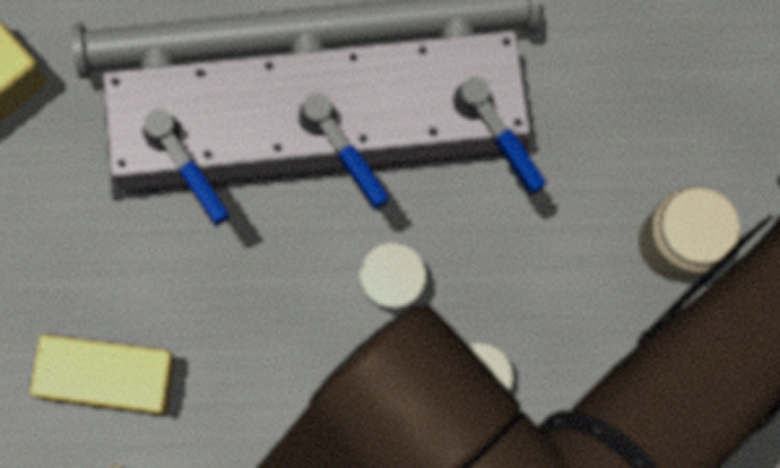

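The crop confirms it: pots at top-image (291,186) and (330,222), of which the right one is meant, and the cheese at (180,223) is middle-sized. None of them lies at lever height. I'll go to the outer side of the right lever, high up and with the gripper shut.

```bash
python3 -m crank '[[[0.034,0.029,0],[0,0,8],-1],[[0.034,0.029,0],[0,0,8],-1],[[0.034,0.029,0],[0,0,8],-1],[[0.034,0.029,0],[0,0,8],-1],[[0.034,0.029,0],[0,0,8],-1],[[0.034,0.029,0],[0,0,8],-1],[[0.034,0.029,0],[0,0,8],-1],[[0.034,0.029,0],[0,0,8],-1],[[0.034,0.029,0],[0,0,8],-1],[[0.034,0.029,0],[0,0,8],-1],[[0,0,0],[0,0,0],-1]]'
python3 - <<'E'
from h import *
p,d=imaging.snapshot("top"); cv2.imwrite("pics/top1.png",p)
print(ctrl.get_obs()["joint_pos"])
piv={"L":(.650,.179),"M":(.670,-.023),"R":(.689,-.221)}
for k,(x,y) in piv.items():
  for a in(0,.05,.1,.2,.35,.5,.65,.8,.95,1.0):
    th=.59-a; ph=abs(np.deg2rad(14)-th); off=.011+.0095*np.cos(ph)+.021*np.sin(ph)
    print(k,a,np.round([x-.105*np.cos(th)+off*np.sin(th), y-.105*np.sin(th)-off*np.cos(th)],3))
E
```

```text
clock: 1.2
tool_pos: [0.6228, -0.3206, 0.2251]
orientation: [180.0, 0.0, -75.0]
force: [-0.6, 0.1, 0.6]
opening: 0.0053
gripper_force: 0.0
[-1.15084386e+01  2.29533735e+01  4.14615653e+00 -2.11522743e-02
 -7.12875601e+01  2.62055555e+01]
L 0 [0.578 0.098]
L 0.05 [0.573 0.103]
L 0.1 [0.569 0.107]
L 0.2 [0.562 0.117]
L 0.35 [0.553 0.134]
L 0.5 [0.548 0.146]
L 0.65 [0.544 0.159]
L 0.8 [0.541 0.173]
L 0.95 [0.541 0.187]
L 1.0 [0.541 0.192]
M 0 [ 0.598 -0.104]
M 0.05 [ 0.593 -0.099]
M 0.1 [ 0.589 -0.095]
M 0.2 [ 0.582 -0.085]
M 0.35 [ 0.573 -0.068]
M 0.5 [ 0.568 -0.056]
M 0.65 [ 0.564 -0.043]
M 0.8 [ 0.561 -0.029]
M 0.95 [ 0.561 -0.015]
M 1.0 [ 0.561 -0.01 ]
R 0 [ 0.617 -0.302]
R 0.05 [ 0.612 -0.297]
R 0.1 [ 0.608 -0.293]
R 0.2 [ 0.601 -0.283]
R 0.35 [ 0.592 -0.266]
R 0.5 [ 0.587 -0.254]
R 0.65 [ 0.583 -0.241]
R 0.8 [ 0.58  -0.227]
R 0.95 [ 0.58  -0.213]
R 1.0 [ 0.58  -0.208]
```

View pics/top1.png

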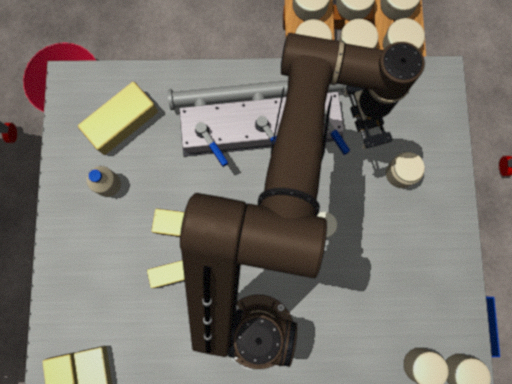

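Clear of the right lever by about 26 mm. I'll go down and feel gently.

```bash
python3 -m crank '[[[0,0,-0.03],[0,0,0],-1],[[0,0,-0.03],[0,0,0],-1],[[0,0,-0.03],[0,0,0],-1],[[0,0,-0.03],[0,0,0],-1],[[0,0,-0.012],[0,0,0],-1],[[0,0,0],[0,0,0],-1],[[-0.004,0.007,0],[0,0,0],-1],[[-0.004,0.007,0],[0,0,0],-1],[[0,0,0],[0,0,0],-1]]'
python3 -m crank '[[[-0.003,0.005,0],[0,0,0],-1],[[0,0,0],[0,0,0],-1]]'
python3 -m crank '[[[-0.002,0.004,0],[0,0,0],-1],[[0,0,0],[0,0,0],-1]]'
python3 -m crank '[[[-0.002,0.004,0],[0,0,0],-1],[[0,0,0],[0,0,0],-1]]'
```

```text
clock: 2.15
tool_pos: [0.6116, -0.3096, 0.0964]
orientation: [-179.9, -0.1, -75.5]
force: [0.7, 0.2, 0.1]
opening: 0.0003
gripper_force: 0.0
clock: 2.35
tool_pos: [0.6084, -0.3048, 0.0954]
orientation: [-179.9, -0.0, -75.5]
force: [0.2, -0.3, 0.4]
opening: 0.0007
gripper_force: 0.0
clock: 2.55
tool_pos: [0.6063, -0.3011, 0.0947]
orientation: [-180.0, 0.0, -75.5]
force: [-0.1, -0.2, -1.1]
opening: 0.0005
gripper_force: 0.0
clock: 2.75
tool_pos: [0.6043, -0.2975, 0.0947]
orientation: [180.0, -0.0, -75.5]
force: [-0.6, -1.5, 0.5]
opening: 0.0004
gripper_force: 0.7
```

```bash
for i in 1; do :; done; python3 -m crank '[[[-0.002,0.004,0],[0,0,0],-1],[[0,0,0],[0,0,0],-1]]'
python3 -m crank '[[[-0.002,0.004,0],[0,0,0],-1],[[0,0,0],[0,0,0],-1]]'
python3 -m crank '[[[-0.001,0.003,0],[0,0,0],-1],[[0,0,0],[0,0,0],-1]]'
```

```text
clock: 2.95
tool_pos: [0.6022, -0.2933, 0.0946]
orientation: [180.0, 0.0, -75.5]
force: [0.3, -1.5, -0.0]
opening: 0.0005
gripper_force: 0.9
clock: 3.15
tool_pos: [0.6001, -0.289, 0.0946]
orientation: [180.0, 0.0, -75.5]
force: [0.0, -1.8, -0.9]
opening: 0.0003
gripper_force: 0.7
clock: 3.35
tool_pos: [0.599, -0.2866, 0.0945]
orientation: [180.0, -0.0, -75.5]
force: [-0.4, -5.4, 0.1]
opening: 0.0006
gripper_force: 2.0
```

```bash
python3 -m crank '[[[-0.001,0.002,0],[0,0,0],-1],[[0,0,0],[0,0,0],-1]]'
python3 -m crank '[[[-0.001,0.002,0],[0,0,0],-1],[[0,0,0],[0,0,0],-1]]'
```

```text
clock: 3.55
tool_pos: [0.5984, -0.2853, 0.0946]
orientation: [180.0, -0.1, -75.5]
force: [-0.2, -8.4, -1.1]
opening: 0.0003
gripper_force: 3.8
clock: 3.75
tool_pos: [0.5977, -0.284, 0.0947]
orientation: [-180.0, -0.1, -75.5]
force: [1.6, -10.8, -4.1]
opening: 0.0005
gripper_force: 5.7
```

The right lever is blocked: the force climbs past 10 N at about 0.2 rad. I'll back off and try the middle one.

```bash
python3 -m crank '[[[0.006,-0.012,0],[0,0,0],-1],[[0,0,0.04],[0,0,0],-1],[[0,0,0.04],[0,0,0],-1],[[0,0.042,0],[0,0,0],-1],[[0,0.042,0],[0,0,0],-1],[[0,0.042,0],[0,0,0],-1],[[0,0.042,0],[0,0,0],-1],[[0,0,0],[0,0,0],-1],[[0,0,-0.04],[0,0,0],-1],[[0,0,-0.04],[0,0,0],-1],[[0,0,0],[0,0,0],-1]]'
python3 -m crank '[[[-0.004,0.007,0],[0,0,0],-1],[[-0.004,0.007,0],[0,0,0],-1],[[0,0,0],[0,0,0],-1]]'
python3 -m crank '[[[-0.002,0.004,0],[0,0,0],-1],[[0,0,0],[0,0,0],-1]]'
python3 -m crank '[[[-0.002,0.004,0],[0,0,0],-1],[[0,0,0],[0,0,0],-1]]'
python3 -m crank '[[[-0.002,0.004,0],[0,0,0],-1],[[0,0,0],[0,0,0],-1]]'
```

```text
clock: 4.85
tool_pos: [0.5997, -0.1261, 0.0893]
orientation: [179.5, 0.2, -75.6]
force: [0.3, -1.0, -0.5]
opening: 0.0004
gripper_force: 0.0
clock: 5.15
tool_pos: [0.5961, -0.1116, 0.0968]
orientation: [-179.8, -0.0, -75.5]
force: [0.5, 0.4, 0.1]
opening: 0.0006
gripper_force: 0.0
clock: 5.35
tool_pos: [0.5937, -0.108, 0.0957]
orientation: [-179.9, -0.0, -75.5]
force: [0.7, 0.0, 0.1]
opening: 0.0003
gripper_force: 0.0
clock: 5.55
tool_pos: [0.5912, -0.1041, 0.0948]
orientation: [-180.0, 0.0, -75.5]
force: [0.6, 0.5, -0.1]
opening: 0.0001
gripper_force: 0.0
clock: 5.75
tool_pos: [0.5892, -0.1004, 0.0946]
orientation: [180.0, -0.0, -75.5]
force: [0.8, -1.2, 0.1]
opening: 0.0001
gripper_force: 0.6
```

```bash
python3 -m crank '[[[-0.002,0.004,0],[0,0,0],-1],[[0,0,0],[0,0,0],-1]]'
python3 -m crank '[[[-0.002,0.004,0],[0,0,0],-1],[[0,0,0],[0,0,0],-1]]'
python3 -m crank '[[[-0.001,0.003,0],[0,0,0],-1],[[0,0,0],[0,0,0],-1]]'
python3 -m crank '[[[-0.001,0.003,0],[0,0,0],-1],[[0,0,0],[0,0,0],-1]]'
python3 -m crank '[[[-0.001,0.002,0],[0,0,0],-1],[[0,0,0],[0,0,0],-1]]'
```

```text
clock: 5.95
tool_pos: [0.5871, -0.0963, 0.0945]
orientation: [180.0, 0.0, -75.5]
force: [0.1, -2.0, -0.0]
opening: 0.0004
gripper_force: 0.8
clock: 6.15
tool_pos: [0.5851, -0.0921, 0.0945]
orientation: [180.0, 0.0, -75.5]
force: [-1.3, -2.0, 0.2]
opening: 0.0002
gripper_force: 0.7
clock: 6.35
tool_pos: [0.5842, -0.0891, 0.0945]
orientation: [180.0, 0.0, -75.5]
force: [0.4, -2.5, 0.0]
opening: 0.0004
gripper_force: 0.7
clock: 6.55
tool_pos: [0.583, -0.0865, 0.0945]
orientation: [180.0, -0.0, -75.5]
force: [-0.3, -4.1, 0.5]
opening: 0.0001
gripper_force: 1.8
clock: 6.75
tool_pos: [0.5823, -0.0851, 0.0945]
orientation: [180.0, -0.1, -75.5]
force: [0.3, -6.9, -1.9]
opening: 0.0005
gripper_force: 3.7
```

```bash
python3 -m crank '[[[-0.001,0.002,0],[0,0,0],-1],[[0,0,0],[0,0,0],-1]]'
```

```text
clock: 6.95
tool_pos: [0.5815, -0.0837, 0.0946]
orientation: [180.0, -0.1, -75.5]
force: [2.7, -11.6, -2.8]
opening: 0.0004
gripper_force: 5.7
```

The middle lever is blocked too, so the left one should be free.

```bash
python3 -m crank '[[[0.006,-0.012,0],[0,0,0],-1],[[0,0,0.04],[0,0,0],-1],[[0,0,0.04],[0,0,0],-1],[[-0.001,0.041,0],[0,0,0],-1],[[-0.001,0.041,0],[0,0,0],-1],[[-0.001,0.041,0],[0,0,0],-1],[[-0.001,0.041,0],[0,0,0],-1],[[0,0,0],[0,0,0],-1],[[0,0,-0.04],[0,0,0],-1],[[0,0,-0.04],[0,0,0],-1],[[0,0,0],[0,0,0],-1]]'
python3 -m crank '[[[-0.004,0.008,0],[0,0,0],-1],[[-0.004,0.008,0],[0,0,0],-1],[[-0.003,0.006,0],[0,0,0],-1],[[0,0,0],[0,0,0],-1]]'
python3 -m crank '[[[-0.002,0.004,0],[0,0,0],-1],[[-0.002,0.004,0],[0,0,0],-1],[[0,0,0],[0,0,0],-1]]'
python3 -m crank '[[[-0.002,0.004,0],[0,0,0],-1],[[-0.001,0.003,0],[0,0,0],-1],[[0,0,0],[0,0,0],-1]]'
python3 -m crank '[[[-0.001,0.003,0],[0,0,0],-1],[[0,0,0],[0,0,0],-1]]'
```

```text
clock: 8.05
tool_pos: [0.5801, 0.0686, 0.0897]
orientation: [179.5, 0.0, -75.6]
force: [-1.4, 0.3, 0.3]
opening: 0.0005
gripper_force: 0.0
clock: 8.45
tool_pos: [0.5728, 0.0929, 0.0963]
orientation: [-179.8, 0.0, -75.5]
force: [-0.5, -0.1, -0.8]
opening: 0.0002
gripper_force: 0.0
clock: 8.75
tool_pos: [0.5683, 0.0998, 0.0949]
orientation: [-180.0, -0.0, -75.5]
force: [0.2, 0.0, 0.9]
opening: 0.0006
gripper_force: 0.5
clock: 9.05
tool_pos: [0.565, 0.1067, 0.0943]
orientation: [180.0, 0.0, -75.5]
force: [-0.4, -2.8, 0.5]
opening: 0.0002
gripper_force: 0.7
clock: 9.25
tool_pos: [0.5641, 0.1097, 0.0943]
orientation: [180.0, 0.0, -75.5]
force: [-0.1, -2.7, -1.1]
opening: 0.0006
gripper_force: 0.8
```

```bash
python3 -m crank '[[[-0.001,0.003,0],[0,0,0],-1],[[0,0,0],[0,0,0],-1]]'
python3 -m crank '[[[-0.001,0.003,0],[0,0,0],-1],[[0,0,0],[0,0,0],-1]]'
python3 -m crank '[[[-0.001,0.002,0],[0,0,0],-1],[[0,0,0],[0,0,0],-1]]'
python3 -m crank '[[[-0.001,0.002,0],[0,0,0],-1],[[0,0,0],[0,0,0],-1]]'
```

```text
clock: 9.45
tool_pos: [0.5632, 0.1128, 0.0944]
orientation: [180.0, 0.0, -75.5]
force: [0.4, -2.3, 0.2]
opening: 0.0003
gripper_force: 0.9
clock: 9.65
tool_pos: [0.5623, 0.1159, 0.0945]
orientation: [-180.0, 0.0, -75.5]
force: [-0.9, -1.9, -0.4]
opening: 0.0004
gripper_force: 0.9
clock: 9.85
tool_pos: [0.5614, 0.1179, 0.0946]
orientation: [-180.0, 0.0, -75.5]
force: [0.3, -3.2, -0.6]
opening: -0.0
gripper_force: 0.8
clock: 10.05
tool_pos: [0.5604, 0.1199, 0.0946]
orientation: [-180.0, 0.0, -75.5]
force: [-0.4, -1.6, -0.9]
opening: 0.0007
gripper_force: 0.9
```

It's past the blocked point with only about 2 N on it, so the left lever is free. I'll swing it across.

```bash
python3 -m crank '[[[-0.002,0.005,0],[0,0,0],-1],[[-0.002,0.005,0],[0,0,0],-1],[[0,0,0],[0,0,0],-1]]'
python3 -m crank '[[[-0.002,0.005,0],[0,0,0],-1],[[-0.002,0.006,0],[0,0,0],-1],[[-0.002,0.006,0],[0,0,0],-1],[[0,0,0],[0,0,0],-1]]'
python3 -m crank '[[[-0.001,0.006,0],[0,0,0],-1],[[-0.001,0.006,0],[0,0,0],-1],[[-0.001,0.006,0],[0,0,0],-1],[[0,0,0],[0,0,0],-1]]'
python3 -m crank '[[[0,0.005,0],[0,0,0],-1],[[0,0.005,0],[0,0,0],-1],[[0,0,0],[0,0,0],-1]]'
```

```text
clock: 10.35
tool_pos: [0.5562, 0.1304, 0.0946]
orientation: [-180.0, 0.0, -75.5]
force: [-0.3, 0.8, -0.0]
opening: 0.0007
gripper_force: 0.0
clock: 10.75
tool_pos: [0.5506, 0.1476, 0.0948]
orientation: [-179.9, 0.0, -75.5]
force: [0.8, -0.0, -0.1]
opening: 0.0005
gripper_force: 0.2
clock: 11.15
tool_pos: [0.5476, 0.1647, 0.0947]
orientation: [-180.0, -0.0, -75.5]
force: [0.7, -3.0, 0.7]
opening: 0.0006
gripper_force: 1.3
clock: 11.45
tool_pos: [0.5473, 0.1747, 0.0946]
orientation: [180.0, 0.0, -75.5]
force: [0.5, -3.4, 0.3]
opening: 0.0004
gripper_force: 1.0
```

```bash
python3 -m crank '[[[0,0.005,0],[0,0,0],-1],[[0,0.005,0],[0,0,0],-1],[[0,0,0],[0,0,0],-1]]'
python3 -m crank '[[[0.001,0.004,0],[0,0,0],-1],[[0,0,0],[0,0,0],-1]]'
python3 -m crank '[[[0.001,0.003,0],[0,0,0],-1],[[0,0,0],[0,0,0],-1]]'
python3 -m crank '[[[0.001,0.003,0],[0,0,0],-1],[[0,0,0],[0,0,0],-1]]'
```

```text
clock: 11.75
tool_pos: [0.5474, 0.1846, 0.0946]
orientation: [180.0, 0.0, -75.5]
force: [1.1, -2.4, 0.1]
opening: 0.0006
gripper_force: 1.1
clock: 11.95
tool_pos: [0.5483, 0.1884, 0.0945]
orientation: [180.0, -0.0, -75.5]
force: [0.1, -3.5, 2.0]
opening: 0.0004
gripper_force: 1.5
clock: 12.15
tool_pos: [0.5491, 0.1911, 0.0945]
orientation: [180.0, -0.0, -75.6]
force: [0.0, -5.0, 1.9]
opening: 0.0006
gripper_force: 2.2
clock: 12.35
tool_pos: [0.5491, 0.1917, 0.0944]
orientation: [179.8, -0.2, -75.6]
force: [-0.4, -13.9, 4.9]
opening: 0.0
gripper_force: 6.8
```

The left lever is at its end stop. Next I'll retry the middle one.

```bash
python3 -m crank '[[[0,-0.012,0],[0,0,0],-1],[[0,0,0.04],[0,0,0],-1],[[0,0,0.04],[0,0,0],-1],[[0.006,-0.047,0],[0,0,0],-1],[[0.006,-0.047,0],[0,0,0],-1],[[0.006,-0.047,0],[0,0,0],-1],[[0.006,-0.047,0],[0,0,0],-1],[[0.006,-0.047,0],[0,0,0],-1],[[0.006,-0.047,0],[0,0,0],-1],[[0,0,0],[0,0,0],-1],[[0,0,0],[0,0,0],-1]]'
python3 -m crank '[[[0,0,-0.03],[0,0,0],-1],[[0,0,-0.03],[0,0,0],-1],[[0,0,-0.02],[0,0,0],-1],[[0,0,0],[0,0,0],-1]]'
python3 -m crank '[[[-0.002,0.004,0],[0,0,0],-1],[[-0.002,0.004,0],[0,0,0],-1],[[0,0,0],[0,0,0],-1]]'
```

```text
clock: 13.45
tool_pos: [0.5865, -0.1004, 0.1743]
orientation: [-179.9, 0.0, -75.7]
force: [-0.0, 0.5, -0.8]
opening: 0.0007
gripper_force: 0.0
clock: 13.85
tool_pos: [0.5845, -0.098, 0.0918]
orientation: [179.8, 0.1, -75.5]
force: [-1.1, -0.5, 0.6]
opening: 0.0006
gripper_force: 0.0
clock: 14.15
tool_pos: [0.5831, -0.0904, 0.0961]
orientation: [-179.9, -0.0, -75.5]
force: [0.0, 0.3, -0.2]
opening: 0.0003
gripper_force: 0.0
```

```bash
python3 -m crank '[[[-0.001,0.003,0],[0,0,0],-1],[[0,0,0],[0,0,0],-1]]'
python3 -m crank '[[[-0.001,0.002,0],[0,0,0],-1],[[0,0,0],[0,0,0],-1]]'
python3 -m crank '[[[-0.001,0.002,0],[0,0,0],-1],[[0,0,0],[0,0,0],-1]]'
python3 -m crank '[[[-0.001,0.002,0],[0,0,0],-1],[[0,0,0],[0,0,0],-1]]'
```

```text
clock: 14.35
tool_pos: [0.5817, -0.0881, 0.0953]
orientation: [-179.9, -0.0, -75.5]
force: [0.6, 0.5, 0.0]
opening: 0.0001
gripper_force: 0.0
clock: 14.55
tool_pos: [0.5807, -0.0866, 0.095]
orientation: [-180.0, -0.0, -75.5]
force: [0.9, -1.0, 0.9]
opening: 0.0001
gripper_force: 0.8
clock: 14.75
tool_pos: [0.5796, -0.0845, 0.0948]
orientation: [-180.0, -0.0, -75.5]
force: [1.6, -2.2, 1.4]
opening: 0.0006
gripper_force: 1.2
clock: 14.95
tool_pos: [0.5784, -0.0823, 0.0946]
orientation: [-180.0, -0.0, -75.5]
force: [2.4, -1.1, 1.5]
opening: -0.0
gripper_force: 1.2
```

```bash
python3 -m crank '[[[-0.001,0.002,0],[0,0,0],-1],[[0,0,0],[0,0,0],-1]]'
python3 -m crank '[[[-0.001,0.002,0],[0,0,0],-1],[[0,0,0],[0,0,0],-1]]'
python3 -m crank '[[[-0.001,0.002,0],[0,0,0],-1],[[0,0,0],[0,0,0],-1]]'
```

```text
clock: 15.15
tool_pos: [0.5774, -0.0802, 0.0946]
orientation: [-180.0, 0.0, -75.5]
force: [2.2, -1.4, 1.3]
opening: 0.0004
gripper_force: 1.0
clock: 15.35
tool_pos: [0.5763, -0.0782, 0.0945]
orientation: [-180.0, 0.0, -75.5]
force: [2.0, -0.9, 1.2]
opening: 0.0005
gripper_force: 0.9
clock: 15.55
tool_pos: [0.5753, -0.0762, 0.0945]
orientation: [180.0, 0.0, -75.5]
force: [1.6, -1.1, 1.3]
opening: 0.0004
gripper_force: 0.8
```

The middle lever is free. I'll swing it.

```bash
python3 -m crank '[[[-0.001,0.005,0],[0,0,0],-1],[[-0.001,0.005,0],[0,0,0],-1],[[-0.001,0.005,0],[0,0,0],-1],[[0,0,0],[0,0,0],-1]]'
python3 -m crank '[[[-0.001,0.005,0],[0,0,0],-1],[[-0.001,0.005,0],[0,0,0],-1],[[-0.001,0.005,0],[0,0,0],-1],[[-0.001,0.005,0],[0,0,0],-1],[[0,0,0],[0,0,0],-1]]'
python3 -m crank '[[[0,0.005,0],[0,0,0],-1],[[0,0.005,0],[0,0,0],-1],[[0,0.005,0],[0,0,0],-1],[[0,0,0],[0,0,0],-1]]'
python3 -m crank '[[[0,0.005,0],[0,0,0],-1],[[0,0,0],[0,0,0],-1]]'
python3 -m crank '[[[0.001,0.004,0],[0,0,0],-1],[[0,0,0],[0,0,0],-1]]'
```

```text
clock: 15.95
tool_pos: [0.5712, -0.061, 0.0941]
orientation: [179.9, 0.0, -75.5]
force: [0.4, -1.3, -0.1]
opening: 0.0003
gripper_force: 0.6
clock: 16.45
tool_pos: [0.5678, -0.0414, 0.0942]
orientation: [179.9, -0.0, -75.5]
force: [1.1, -3.9, -2.0]
opening: 0.0004
gripper_force: 2.0
clock: 16.85
tool_pos: [0.568, -0.0262, 0.0942]
orientation: [180.0, 0.0, -75.5]
force: [-0.5, -2.4, -0.6]
opening: 0.0005
gripper_force: 1.2
clock: 17.05
tool_pos: [0.5684, -0.0213, 0.0944]
orientation: [180.0, 0.0, -75.5]
force: [-0.6, -1.9, -0.7]
opening: 0.0007
gripper_force: 1.2
clock: 17.25
tool_pos: [0.5691, -0.0174, 0.0944]
orientation: [180.0, 0.0, -75.5]
force: [-1.0, -2.7, -1.2]
opening: 0.0003
gripper_force: 1.4
```

```bash
python3 -m crank '[[[0.001,0.004,0],[0,0,0],-1],[[0,0,0],[0,0,0],-1]]'
python3 -m crank '[[[0.001,0.003,0],[0,0,0],-1],[[0,0,0],[0,0,0],-1]]'
python3 -m crank '[[[0.001,0.003,0],[0,0,0],-1],[[0,0,0],[0,0,0],-1]]'
```

```text
clock: 17.45
tool_pos: [0.57, -0.0135, 0.0944]
orientation: [180.0, 0.0, -75.5]
force: [-1.2, -3.0, -0.3]
opening: 0.0002
gripper_force: 1.6
clock: 17.65
tool_pos: [0.5709, -0.0105, 0.0943]
orientation: [179.9, 0.0, -75.5]
force: [-1.8, -3.5, -0.7]
opening: 0.0005
gripper_force: 1.8
clock: 17.85
tool_pos: [0.5712, -0.009, 0.0943]
orientation: [179.8, -0.1, -75.6]
force: [-2.9, -10.0, -0.0]
opening: 0.0004
gripper_force: 5.4
```

```bash
python3 -m crank '[[[0,0.002,0],[0,0,0],-1],[[0,0,0],[0,0,0],-1]]'
python3 -m crank '[[[0,-0.012,0],[0,0,0],-1],[[0,0,0.04],[0,0,0],-1],[[0,0,0.04],[0,0,0],-1],[[0.005,-0.047,0],[0,0,0],-1],[[0.005,-0.047,0],[0,0,0],-1],[[0.005,-0.047,0],[0,0,0],-1],[[0.005,-0.047,0],[0,0,0],-1],[[0.005,-0.047,0],[0,0,0],-1],[[0.006,-0.047,0],[0,0,0],-1],[[0,0,0],[0,0,0],-1],[[0,0,0],[0,0,0],-1]]'
python3 -m crank '[[[0,0,-0.03],[0,0,0],-1],[[0,0,-0.03],[0,0,0],-1],[[0,0,-0.02],[0,0,0],-1],[[0,0,0],[0,0,0],-1]]'
python3 -m crank '[[[-0.002,0.004,0],[0,0,0],-1],[[-0.002,0.004,0],[0,0,0],-1],[[0,0,0],[0,0,0],-1]]'
```

```text
clock: 18.05
tool_pos: [0.571, -0.0086, 0.0944]
orientation: [179.8, -0.2, -75.6]
force: [-2.1, -18.9, 0.2]
opening: 0.0004
gripper_force: 8.8
clock: 19.15
tool_pos: [0.6037, -0.3007, 0.1742]
orientation: [-179.9, 0.0, -75.7]
force: [0.7, 0.3, 0.1]
opening: 0.0002
gripper_force: 0.0
clock: 19.55
tool_pos: [0.602, -0.2975, 0.0917]
orientation: [179.8, 0.2, -75.5]
force: [0.2, -0.1, -0.3]
opening: 0.0
gripper_force: 0.0
clock: 19.85
tool_pos: [0.6002, -0.2907, 0.0964]
orientation: [-179.9, -0.1, -75.5]
force: [-0.7, 0.8, 0.0]
opening: 0.0006
gripper_force: 0.0
```

```bash
python3 -m crank '[[[-0.001,0.003,0],[0,0,0],-1],[[0,0,0],[0,0,0],-1]]'
python3 -m crank '[[[-0.001,0.002,0],[0,0,0],-1],[[0,0,0],[0,0,0],-1]]'
python3 -m crank '[[[-0.001,0.002,0],[0,0,0],-1],[[0,0,0],[0,0,0],-1]]'
python3 -m crank '[[[-0.001,0.002,0],[0,0,0],-1],[[0,0,0],[0,0,0],-1]]'
python3 -m crank '[[[-0.001,0.002,0],[0,0,0],-1],[[0,0,0],[0,0,0],-1]]'
```

```text
clock: 20.05
tool_pos: [0.5986, -0.2881, 0.0954]
orientation: [-179.9, -0.0, -75.5]
force: [0.8, 0.2, 0.4]
opening: 0.0005
gripper_force: 0.0
clock: 20.25
tool_pos: [0.5978, -0.2867, 0.0951]
orientation: [-180.0, -0.1, -75.5]
force: [0.5, -2.1, 1.7]
opening: 0.0004
gripper_force: 0.8
clock: 20.45
tool_pos: [0.5967, -0.2846, 0.0949]
orientation: [-180.0, -0.0, -75.5]
force: [0.8, -2.8, 1.1]
opening: 0.0006
gripper_force: 1.3
clock: 20.65
tool_pos: [0.5955, -0.2823, 0.0947]
orientation: [-180.0, -0.0, -75.5]
force: [1.9, -1.7, 2.0]
opening: 0.0006
gripper_force: 1.2
clock: 20.85
tool_pos: [0.5943, -0.2802, 0.0945]
orientation: [-180.0, 0.0, -75.5]
force: [1.9, -2.3, 1.7]
opening: 0.0004
gripper_force: 1.1
```

```bash
python3 -m crank '[[[-0.001,0.003,0],[0,0,0],-1],[[-0.001,0.004,0],[0,0,0],-1],[[0,0,0],[0,0,0],-1]]'
python3 -m crank '[[[-0.001,0.005,0],[0,0,0],-1],[[-0.001,0.005,0],[0,0,0],-1],[[-0.001,0.005,0],[0,0,0],-1],[[0,0,0],[0,0,0],-1]]'
python3 -m crank '[[[-0.001,0.005,0],[0,0,0],-1],[[-0.001,0.005,0],[0,0,0],-1],[[0,0.005,0],[0,0,0],-1],[[0,0.005,0],[0,0,0],-1],[[0,0,0],[0,0,0],-1]]'
python3 -m crank '[[[0,0.005,0],[0,0,0],-1],[[0,0.005,0],[0,0,0],-1],[[0,0.005,0],[0,0,0],-1],[[0,0,0],[0,0,0],-1]]'
python3 -m crank '[[[0.001,0.004,0],[0,0,0],-1],[[0,0,0],[0,0,0],-1]]'
```

```text
clock: 21.15
tool_pos: [0.5916, -0.2728, 0.0942]
orientation: [179.9, 0.1, -75.5]
force: [0.5, -1.5, 0.9]
opening: 0.0004
gripper_force: 0.4
clock: 21.55
tool_pos: [0.5886, -0.2577, 0.0941]
orientation: [179.9, 0.1, -75.5]
force: [0.2, -1.4, -0.4]
opening: 0.0006
gripper_force: 0.4
clock: 22.05
tool_pos: [0.5867, -0.2379, 0.0942]
orientation: [179.9, 0.0, -75.5]
force: [-1.4, -1.5, -0.0]
opening: 0.0002
gripper_force: 0.9
clock: 22.45
tool_pos: [0.5874, -0.2229, 0.0944]
orientation: [180.0, 0.0, -75.5]
force: [-1.6, -2.4, -1.0]
opening: 0.0002
gripper_force: 1.0
clock: 22.65
tool_pos: [0.5881, -0.2191, 0.0944]
orientation: [180.0, 0.0, -75.5]
force: [-1.9, -1.9, -0.4]
opening: 0.0006
gripper_force: 1.2
```

```bash
python3 -m crank '[[[0.001,0.004,0],[0,0,0],-1],[[0,0,0],[0,0,0],-1]]'
python3 -m crank '[[[0.001,0.003,0],[0,0,0],-1],[[0,0,0],[0,0,0],-1]]'
python3 -m crank '[[[0.001,0.003,0],[0,0,0],-1],[[0,0,0],[0,0,0],-1]]'
```

```text
clock: 22.85
tool_pos: [0.589, -0.2152, 0.0944]
orientation: [180.0, 0.0, -75.5]
force: [-2.9, -2.0, -0.7]
opening: 0.0002
gripper_force: 1.4
clock: 23.05
tool_pos: [0.5899, -0.2123, 0.0944]
orientation: [180.0, 0.0, -75.5]
force: [-3.5, -1.8, 0.7]
opening: 0.0004
gripper_force: 1.6
clock: 23.25
tool_pos: [0.591, -0.2094, 0.0944]
orientation: [180.0, 0.0, -75.5]
force: [-3.4, -2.1, -0.3]
opening: 0.0003
gripper_force: 1.7
```

```bash
python3 -m crank '[[[0.001,0.003,0],[0,0,0],-1],[[0,0,0],[0,0,0],-1]]'
python3 -m crank '[[[0,0.002,0],[0,0,0],-1],[[0,0,0],[0,0,0],-1]]'
```

```text
clock: 23.45
tool_pos: [0.5911, -0.2085, 0.0945]
orientation: [179.8, -0.1, -75.6]
force: [-6.6, -13.7, -0.4]
opening: 0.0006
gripper_force: 7.1
clock: 23.65
tool_pos: [0.591, -0.2082, 0.0945]
orientation: [179.8, -0.2, -75.6]
force: [-4.9, -21.8, -1.8]
opening: 0.0005
gripper_force: 10.7
```

At the end stop. I'll withdraw and check all three.

```bash
python3 -m crank '[[[0,-0.015,0],[0,0,0],-1],[[0,0,0.045],[0,0,0],-1],[[0,0,0.045],[0,0,0],-1],[[0,0,0.045],[0,0,0],-1],[[-0.02,-0.045,0],[0,0,0],-1],[[-0.02,-0.045,0],[0,0,0],-1],[[-0.02,-0.045,0],[0,0,0],-1],[[-0.02,-0.045,0],[0,0,0],-1],[[-0.02,-0.045,0],[0,0,0],-1],[[-0.02,-0.045,0],[0,0,0],-1],[[-0.02,-0.045,0],[0,0,0],-1],[[0,0,0],[0,0,0],-1]]'
python3 - <<'E'
from h import *
for n in("top","side"):
    p,d=imaging.snapshot(n); cv2.imwrite(f"pics/{n}9.png",p)
    for b in blues(n,p): print(n,b)
E
```

```text
clock: 24.85
tool_pos: [0.4503, -0.5395, 0.2291]
orientation: [-179.9, -0.1, -75.8]
force: [-0.1, -0.3, -0.0]
opening: 0.0006
gripper_force: 0.0
top (0.016, -0.707, array([0.022, 0.172]), -0.013, array([495., 327.]))
top (0.497, 0.514, array([0.038, 0.033]), 0.792, array([ 95., 175.]))
top (0.556, 0.219, array([0.023, 0.082]), -0.415, array([188., 156.]))
top (0.574, 0.021, array([0.022, 0.083]), -0.441, array([249., 150.]))
top (0.592, -0.177, array([0.022, 0.084]), -0.455, array([311., 144.]))
side (0.497, 0.503, array([0.034, 0.038]), -0.984, array([154., 317.]))
side (0.55, 0.225, array([0.023, 0.088]), -0.392, array([192., 224.]))
side (0.569, 0.028, array([0.027, 0.089]), -0.444, array([218., 175.]))
side (0.588, -0.168, array([0.028, 0.089]), -0.502, array([240., 133.]))
```

View pics/top9.png

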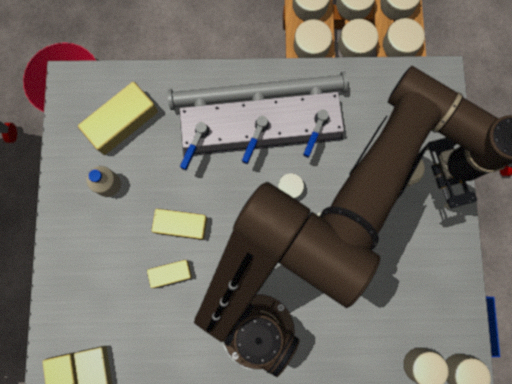

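All three levers now point down-left, with grips at (188,156), (249,150) and (311,144). They are evenly spaced and at the full 1.0 rad. The bystanders are where they were, and the robot is clear.

```bash
python3 -c "
from plant import close_job
print(close_job())"
```

```text
the job is handed in; nothing more can be done
None
```

All three levers are thrown to their end stops (order left, middle, right) and released, the job took about 25 s of the 64 s allowed, nothing else was touched, and it is handed in; no verdict came back.

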